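# Clear the cleaner's lid of lens chips, then hold the lid open for the new stay

## Task

Chips nibbled from a lens lie on the shut lid of the ultrasonic cleaner: with the scraper block, not with your fingers, push all of them along the lid and off its far end into the tray there, none beside it and without shoving the tray, then stand the scraper on its rubber sole on the table and let go of it. Only then take the lid's bar, raise the lid to 60 degrees from shut (never past 80, the edger is behind it) and keep it there for the colleague who fits the new stay: the lid falls shut when let go, so finish while still holding it. Leave the pen, pliers and glue bottle where they are.

Things in the scene. Friction and masses are not known exactly. Their poses are not given: they have to be found in the camera images.
- cleaner: bench ultrasonic cleaner, dry: open-topped steel housing 160 (its x) x 112 (its y) x 86 mm high, grey control panel on its -y long side, on the right of the table beside the edger; it does not move. Origin: centre of its underside, on the table. x runs along its length, away from the robot; z up. Spectacles lie in a wire basket inside. The tray stands at its far (+x) end.
- lid (a joint): the cleaner's lid, rad: 0 = shut (level), grows as it opens, 1.047 = 60 degrees, stop at 1.75. Steel plate 172 (x) x 116 (y) x 3 mm, 0.3 to 0.65 kg, no spring, hardly any friction: it falls shut when let go. Hinged along its +y long edge, on the edger's side; the bar on its -y side goes up and over towards +y.
- lid_hinge (a point): middle of the lid's hinge line, 58 mm from the cleaner's axis towards its +y and 87 mm above the table; axes as the cleaner's, the hinge line runs along its x.
- lid_bar (a point): centre of the lid's bar: round, black, 12 mm thick, 104 mm long, parallel to the hinge and 152 mm from it, 36 mm out from the plate's -y edge, 88.5 mm above the table when shut; two 7 mm arms hold it 48 mm either side of its centre. 30 mm free between bar and plate, about 80 mm below. Axes turn with the lid, x along the bar. The bar may turn between the fingers as the lid rises.
- lid_top (a point): centre of the plate's upper face, on the cleaner's axis, 90 mm above the table when shut. The face is 172 mm long (x) and overhangs the housing by 6 mm at each end; rolled edges 4 mm high along both long sides leave a flat channel from y = -52 to y = +51 mm of this point; both short ends are open. Axes as the cleaner's when shut.
- tray: grey open-topped offcut tray 70 (x) x 126 (y) x 32 mm high, walls and floor 2.5 mm, 0.3 kg, loose on the table, its near wall about 5 mm from the cleaner's far end and so beneath the end of the lid. Origin: centre of its underside; axes nearly as the cleaner's.
- scraper: scraper block standing on the table by the cleaner's near end: rubber sole 28 (x) x 92 (y) x 12 mm high, then a metal strip 23 mm wide up to 18.5 mm, then a wooden grip 18 (x) x 80 (y) mm up to 54 mm, edges rounded; 0.12 kg. Origin: centre of the sole's underside; z up. Pushed along its own x it fits between the lid's rolled edges with 5 mm to spare each side.
- chip_1: off-white crescent chip of lens, about 18 x 12 mm, 5 mm thick, 10 g, lying flat on the lid. Origin near its middle, on its underside.
- chip_2: the same, about 26 x 12 mm, 5 mm thick.
- chip_3: the same, about 34 x 13 mm, 5 mm thick.
- pen: pen 145 mm long, 9 mm high, lying along the table's right edge beside the cleaner, below the lid's bar; leave it. Origin: its middle.
- pliers: chipping pliers 118 mm long, lying on the table to the left behind the frame warmer; leave them.
- dropper: glue bottle with a dropper cap, 34 mm in diameter, 102 mm high, standing on the table's far left; leave it.

How it is judged:
By the outcome, as a careful person would: the job done as asked, in the order asked, and still so for the second after the job is handed in, while the arm keeps its last pose, push and grip.
It also fails if it takes over 64 s, if anything falls off the work surface, if the arm or the gripper's body presses on something with over 40 N, if the wrist force passes 120 N, or if a joint passes its speed limit or range.

## Robot

A 6-joint arm with a two-finger parallel gripper is mounted at the origin on a cart in front of the work surface, level with it; the furniture and walls round the work are solid. World frame = base frame: x ahead of the robot, y to its left, z up, the work surface at z = 0. Lengths are in m, angles in rad, forces in N, time in s.
With the tool pointing down it reaches from about 0.35 to 0.85 m from the base axis. Payload 8.1 kg.
Tool frame: the origin (TCP) lies midway between the tips of the shut fingers; the grasp point (between the pads) lies 19 mm behind it; z points along the fingers, y is the line along which they close (so a half turn about z gives the same grasp; the last joint's range is limited). The gripper opens to 93 mm and grips with 3 to 60 N. Pads are 15 mm wide; open, the fingers measure 128 mm over their backs; the gripper's body (75 mm by 188 mm) begins 65 mm behind the grasp point.
Start: joints at [1.157, 0.13, 1.488, -0, 1.523, -0.085], TCP at [0.194, 0.568, 0.219] pointing down, gripper open.
Joint ranges: [-2.96, 2.96], [-0.89, 2.26], [0.02, 2.5], [-1.34, 4.48], [0, 2.73], [-2.66, 2.66]. Speed limits (rad/s): [2.39, 2.39, 2.79, 3.14, 3.14, 3.14].

## Interface

Orientations are given as a rotation vector (axis times angle).
In Python, from plant import read_state, read_camera, camera_model, close_job gives the robot as it stands. The module is installed in compiled form; this text tells all that it offers.
- The arm moves only by the tool carry_out, never from a script. Its argument "moves" is a list of rows, each an object of numbers: "jaw": the finger opening in m, from 0 to 0.093; "dx", "dy", "dz": the shift along the tool's x, y, z in m; "yaw": the turn about the tool's z in rad. In form: [{"jaw": .., "dx": .., "dy": .., "dz": .., "yaw": ..}, ...]. A call has 1 to 8 rows; each row shifts and turns the commanded pose from where the row before left it, along the tool's axes as they then stand; what a row does not reach is not made up. A row lasts 1/8 s, in which the tool goes at most 62.5 mm and 10.7 degrees, less where a joint would pass 70% of its speed; a pose out of reach is approached as far as the arm can. A call is refused whole if a number of a shift passes 0.0625 or a number of a turn 0.188, either way. A call with a gripper value outside its range is refused whole. The fingers move at their own pace and stop on an object; "grip_force" is the grip in N (left out, the last holds). Time passes only in rows, so rows that do not move let the fingers close. It gives the time, the measured TCP pose, the force, the opening and the grip force at its end, in the units of the state.
- read_state(): the state, without advancing time (a new reading comes with each control period).
- read_camera(name): name is "scene" or "side" or "wrist"; returns the picture (384x512x3 uint8, red, green, blue); there is no depth.
- camera_model(name): a dict with "camera_matrix" (3x3 intrinsics, pixels), "view" (4x4, takes a point from world to camera coordinates). Camera axes: x right, y up, looking along -z (the intrinsics and any distortion apply to the point x, -y, -z); pixel columns grow to the right and rows downward; lengths in m; the calibration is good to about 2 mm. A picture is of the moment at which its call begins: read the wrist's pose just before it. camera_model takes no time and is no camera call; for the wrist camera it gives the pose at the moment of the call.
- close_job(): hands the job in; it is judged then, once.
The state is a dict: "t": time; "q": joint angles; "dq": joint speeds; "joint_torque": joint torques, N m; "tool_pos": TCP position; "orientation": TCP orientation; "force": force on the tool from outside, world axes, zero at the start; "wrist_torque": the same for the moment, N m; "opening": finger opening in m; "gripper_force": force on a finger pad.
Only numpy, scipy, OpenCV 4.12 (cv2) and the standard library are available. Lean on these libraries where they do the work, as an engineer would, in place of code of your own. Each camera call takes 0.05 s, during which the arm holds its last target. There are 200 camera calls.

## Working session

There is one attempt and no reset: what is moved stays moved. The work goes in short steps, Python scripts to look and compute and a tool call to move; the robot and the scene stay as the last step left them, time stands still between calls to the robot, and variables do not carry over. Pictures are saved under pics/ and viewed, at most 10 in all, crops included, and the job is handed in when it is done.

Besides the shell and the picture viewer there is one more tool, called after "Emit:" by a JSON object that holds its "method" and its "body". carry_out: Moves the arm, as the interface text tells. Its arguments: {"type":"object","properties":{"moves":{"type":"array","items":{"type":"object","properties":{"jaw":{"type":"number"},"dx":{"type":"number"},"dy":{"type":"number"},"dz":{"type":"number"},"yaw":{"type":"number"}}}},"grip_force":{"type":"number"}},"required":["moves"]}

```bash
mkdir -p pics
cat > h.py <<'E'
import numpy as np, cv2
from plant import *
def save(n,f):
    m=camera_model(n); im=read_camera(n); cv2.imwrite('pics/'+f,im[:,:,::-1]); np.savez('pics/'+f+'.npz',K=m['camera_matrix'],V=m['view'],im=im); return im,m
def ray(m,u,v):
    K=np.array(m['camera_matrix']);V=np.array(m['view'])
    d=np.linalg.inv(K)@[u,v,1]; d=np.array([d[0],-d[1],-d[2]])
    R=V[:3,:3]; return -R.T@V[:3,3], R.T@d
def onz(m,u,v,z):
    o,d=ray(m,u,v); return o+d*(z-o[2])/d[2]
def proj(m,p):
    K=np.array(m['camera_matrix']);V=np.array(m['view'])
    c=V[:3,:3]@p+V[:3,3]; q=K@[c[0],-c[1],-c[2]]; return q[:2]/q[2]
E
python3 - <<'E'
from h import *
a,m=save('scene','a.png'); b,m2=save('side','b.png')
print({k:v for k,v in m.items() if k not in('view',)}); s=read_state(); print(s)
for x in(m,m2): print(ray(x,256,192))
cv2.imwrite('pics/ab.png',np.vstack([a,b])[:,:,::-1][:, :])
E
```

```text
{'camera_matrix': array([[407.29887996,   0.        , 253.09370159],
       [  0.        , 407.29887996, 188.43025939],
       [  0.        ,   0.        ,   1.        ]])}
{'t': 0.1, 'q': array([ 1.15657930e+00,  1.31042713e-01,  1.48915660e+00,  1.63706906e-05,
        1.52297492e+00, -8.53766267e-02]), 'dq': array([ 0.00039043, -0.00362726, -0.00379344,  0.00047524,  0.00084553,
       -0.00182322]), 'joint_torque': array([ 9.25627319e-04, -5.61339605e+01, -4.93094516e+01,  7.70291314e-02,
        2.90000334e-02, -9.94115817e-05]), 'tool_pos': array([0.19352774, 0.56741058, 0.21772554]), 'orientation': array([-5.14151571e-01, -3.09882088e+00,  2.40058200e-03]), 'force': array([0.39816672, 0.01670626, 0.65875012]), 'wrist_torque': array([-0.02658111,  0.00358804,  0.03676078]), 'gripper_force': 0.0, 'opening': 0.09286507441196692}
(array([ 0.21154619, -0.63974621,  0.60819489]), array([ 0.38381896,  0.72475042, -0.57231771]))
(array([ 0.36113874, -0.55299746,  1.14946507]), array([ 0.1880952 ,  0.47464964, -0.85987225]))
```

View pics/a.png

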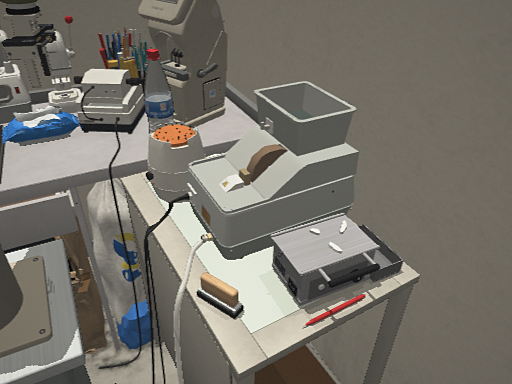

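View pics/b.png

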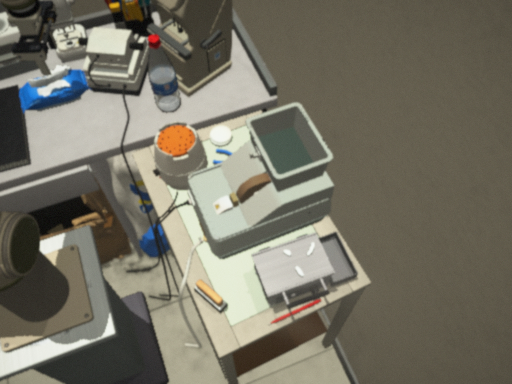

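The scene view shows the scraper near (220,294), the lid at about (275-380, 215-270) with three white chips at (315,231), (343,226) and (335,247), the tray at (385,250), the bar at (350,275) and the pen at (335,310). The side view shows the same things, with the scraper at (210,294), the lid at (293,265) and the tray at (340,258). I'll zoom in to get corners.

Run:
```python
import cv2
a=cv2.imread('pics/a.png')[205:335,185:415]; b=cv2.imread('pics/b.png')[225:325,185:365]
cv2.imwrite('pics/a2.png',cv2.resize(a,None,fx=3.4,fy=3.4,interpolation=cv2.INTER_CUBIC))
cv2.imwrite('pics/b2.png',cv2.resize(b,None,fx=4.4,fy=4.4,interpolation=cv2.INTER_CUBIC))
```

```text
(no output)
```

View pics/a2.png

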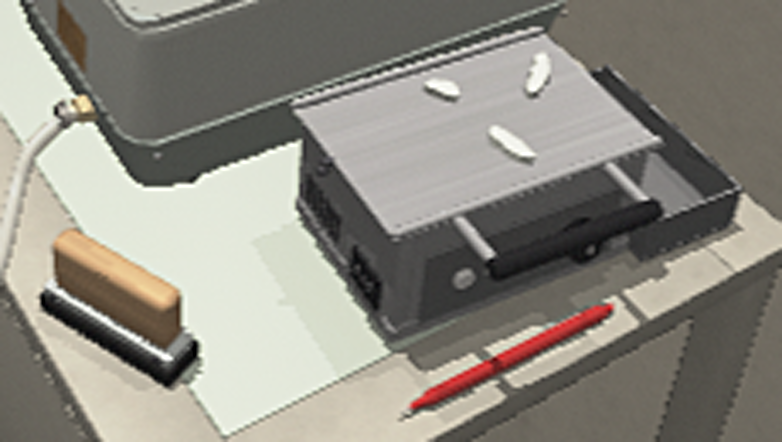

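View pics/b2.png

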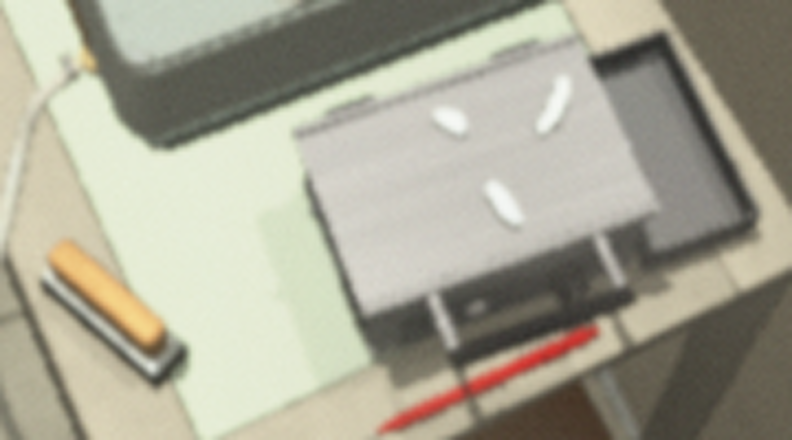

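The crops give lid corners in a2 at (295,105), (543,32), (660,143), (395,235), and in b2 at (298,133), (580,40), (655,212), (370,312). The grip's top ends are at (66,237) and (170,295) in a2, and (58,250) and (157,343) in b2. The chips and bar are clear in both.

```bash
cat > m.py <<'E'
from h import *
M={}
for k,f in(('a','a'),('b','b')):
    d=np.load(f'pics/{f}.png.npz'); M[k]=dict(camera_matrix=d['K'],view=d['V'])
def pa(p): return p[0]/3.4+185-.35,p[1]/3.4+205-.35
def pb(p): return p[0]/4.4+185-.39,p[1]/4.4+225-.39
def two(p,q,z):
    return onz(M['a'],*pa(p),z)[:2],onz(M['b'],*pb(q),z)[:2]
E
python3 - <<'E'
from m import *
np.set_printoptions(precision=4,suppress=True)
A=[(295,105),(543,32),(660,143),(395,235)];B=[(298,133),(580,40),(655,212),(370,312)]
P=[]
for p,q in zip(A,B):
    r=two(p,q,.092);print(r);P.append(r)
P=np.array(P)
for k in 0,1:
    c=P[:,k];print('ctr',c.mean(0),'yaw',[np.arctan2(*(d[::-1])) for d in(c[1]-c[0],c[2]-c[3])],[np.arctan2(-d[0],d[1]) for d in(c[0]-c[3],c[1]-c[2])],np.linalg.norm(c[1]-c[0]),np.linalg.norm(c[0]-c[3]))
for n,p,q,z in[('gripL',(66,237),(58,250),.054),('gripR',(170,295),(157,343),.054),('soleL',(42,298),(43,280),.0),('soleR',(170,386),(160,384),0),('bar1',(493,265),(458,352),.0885),('bar2',(657,207),(630,294),.0885),
 ('chip1',(442,89),(450,121),.092),('chip2',(512,142),(503,203),.092),('chip3',(539,74),(553,104),.092),
 ('trayfr',(740,188),(752,215),.032),('trayfl',(604,68),(664,38),.032)]:print(n,*two(p,q,z))
E
```

```text
(array([ 0.5179, -0.1288]), array([ 0.5185, -0.1308]))
(array([ 0.6864, -0.1354]), array([ 0.6874, -0.1371]))
(array([ 0.6836, -0.2437]), array([ 0.6807, -0.2449]))
(array([ 0.5154, -0.2382]), array([ 0.5165, -0.2394]))
ctr [ 0.6008 -0.1865] yaw [np.float64(-0.03918939771918531), np.float64(-0.0327102417402314)] [np.float64(-0.023050836468882726), np.float64(-0.025313872511461246)] 0.16855584275139568 0.10938254050917444
ctr [ 0.6008 -0.1881] yaw [np.float64(-0.03699067267146178), np.float64(-0.03338983969270617)] [np.float64(-0.018501873449668232), np.float64(-0.061647077764609766)] 0.16901431725240235 0.10858641980976402
gripL [ 0.3767 -0.1321] [ 0.3747 -0.1315]
gripR [ 0.4103 -0.1934] [ 0.4082 -0.2015]
soleL [ 0.3638 -0.1203] [ 0.3617 -0.1248]
soleR [ 0.4037 -0.2066] [ 0.4042 -0.207 ]
bar1 [ 0.5506 -0.2741] [ 0.5515 -0.2753]
bar2 [ 0.652  -0.2786] [ 0.6489 -0.2802]
chip1 [ 0.6009 -0.1533] [ 0.5993 -0.1553]
chip2 [ 0.6105 -0.2075] [ 0.6066 -0.2099]
chip3 [ 0.6597 -0.1667] [ 0.6565 -0.1671]
trayfr [ 0.7549 -0.2488] [ 0.7493 -0.2494]
trayfl [ 0.7542 -0.1253] [ 0.753  -0.1309]
```

```bash
cat >> m.py <<'E'
def tri(u,v):
    A=[];b=[]
    for k,p in(('a',u),('b',v)):
        o,d=ray(M[k],*p);d/=np.linalg.norm(d);Q=np.eye(3)-np.outer(d,d);A.append(Q);b.append(Q@o)
    A=np.vstack(A);b=np.hstack(b);x,r,_,_=np.linalg.lstsq(A,b,rcond=None);return x.round(3),np.sqrt(r).round(4)
def plan(x,y,z,ang):
    "total yaw, then shifts along tool axes after that yaw"
    from scipy.spatial.transform import Rotation as Ro
    s=read_state();R=Ro.from_rotvec(s['orientation']).as_matrix()
    a=np.arctan2(R[1,1],R[0,1]); w=(a-ang+np.pi)%(2*np.pi)-np.pi
    ty=np.array([np.cos(ang),np.sin(ang),0]);tz=np.array([0,0,-1.]);tx=np.cross(ty,tz)
    d=np.array([x,y,z])-s['tool_pos']
    print('t',s['t'],'pos',s['tool_pos'].round(4),'ang',round(a,4),'yaw',round(w,4),'d',(d@tx).round(4),(d@ty).round(4),(d@tz).round(4),'F',s['force'].round(2),'open',s['opening'],'tilt',R[:,2].round(3))
E
python3 - <<'E'
from m import *
for n,u,v in[('hopNL',(254,88),(248,119)),('hopFR',(356,104),(331,158)),('hopNR',(297,126),(281,183)),('bodyFR',(356,150),(331,184)),('bodyNRtop',(221,211),(208,231)),('bottle',(152,50),(154,38)),('warmer top',(175,133),(178,140))]: print(n,*tri(u,v))
print('edger base near right',onz(M['a'],226,259,0),onz(M['b'],222,258,0))
print('edger base right ',onz(M['a'],265,247,0))
plan(.394,-.162,.06,.45)
E
```

```text
hopNL [0.604 0.117 0.288] [0.0037]
hopFR [ 0.733 -0.063  0.298] [0.]
hopNR [ 0.606 -0.065  0.276] [0.0096]
bodyFR [ 0.743 -0.074  0.199] [0.0009]
bodyNRtop [ 0.442 -0.049  0.122] [0.0084]
bottle [0.472 0.455 0.297] [0.002]
warmer top [0.444 0.208 0.172] [0.0022]
edger base near right [ 0.45007015 -0.06179006  0.        ] [ 0.45469958 -0.07293929  0.        ]
edger base right  [ 0.54153547 -0.0649253   0.        ]
t 0.1 pos [0.1935 0.5674 0.2177] ang 1.242 yaw 0.792 d -0.744 -0.1368 0.1577 F [0.4  0.02 0.66] open 0.09286507441196692 tilt [-0.001 -0.001 -1.   ]
```

Emit:
{"method": "carry_out", "body": {"moves": [{"dz":-0.02,"yaw":0.16},{"dz":-0.02,"yaw":0.16},{"dz":-0.02,"yaw":0.16},{"dz":-0.02,"yaw":0.16},{"dz":-0.01,"yaw":0.15},{}], "grip_force": 20}}

```text
invalid input at $.moves[0]: expected keys jaw, dx, dy, dz, yaw
```

Run:
```python
from m import *
plan(.40,.2,.3,.45);plan(.394,-.162,.2,.45)
```

```text
t 0.1 pos [0.1935 0.5674 0.2177] ang 1.242 yaw 0.792 d -0.4206 0.0261 -0.0823 F [0.4  0.02 0.66] open 0.09286507441196692 tilt [-0.001 -0.001 -1.   ]
t 0.1 pos [0.1935 0.5674 0.2177] ang 1.242 yaw 0.792 d -0.744 -0.1368 0.0177 F [0.4  0.02 0.66] open 0.09286507441196692 tilt [-0.001 -0.001 -1.   ]
```

Emit:
{"method": "carry_out", "body": {"moves": [{"jaw":0.093,"dx":0,"dy":0,"dz":-0.02,"yaw":0.16},{"jaw":0.093,"dx":0,"dy":0,"dz":-0.02,"yaw":0.16},{"jaw":0.093,"dx":0,"dy":0,"dz":-0.02,"yaw":0.16},{"jaw":0.093,"dx":0,"dy":0,"dz":-0.02,"yaw":0.16},{"jaw":0.093,"dx":-0.02,"dy":0,"dz":-0.01,"yaw":0.15},{"jaw":0.093,"dx":-0.05,"dy":0,"dz":0,"yaw":0},{"jaw":0.093,"dx":-0.06,"dy":0.01,"dz":0,"yaw":0},{"jaw":0.093,"dx":-0.06,"dy":0.01,"dz":0,"yaw":0}], "grip_force": 20}}

```text
t: 1.1
tool_pos: [0.2977, 0.4056, 0.3081]
orientation: [1.666, 2.663, -0.001]
force: [1.9, -0.6, 0.8]
opening: 0.0931
gripper_force: 0.0
```

Emit:
{"method": "carry_out", "body": {"moves": [{"jaw":0.093,"dx":-0.06,"dy":0,"dz":0,"yaw":0},{"jaw":0.093,"dx":-0.06,"dy":0,"dz":0,"yaw":0},{"jaw":0.093,"dx":-0.06,"dy":-0.02,"dz":0,"yaw":0},{"jaw":0.093,"dx":-0.06,"dy":-0.03,"dz":0,"yaw":0},{"jaw":0.093,"dx":-0.06,"dy":-0.03,"dz":0,"yaw":0},{"jaw":0.093,"dx":-0.06,"dy":-0.03,"dz":0,"yaw":0},{"jaw":0.093,"dx":-0.05,"dy":-0.02,"dz":0,"yaw":0},{"jaw":0.093,"dx":0,"dy":0,"dz":0,"yaw":0}]}}

```text
t: 2.1
tool_pos: [0.3592, -0.0074, 0.3083]
orientation: [1.677, 2.656, -0.001]
force: [0.1, 0.2, -0.2]
opening: 0.0929
gripper_force: 0.0
```

Run:
```python
from m import *
plan(.394,-.162,.022,.45)
a,m=save('wrist','w1.png'); print(ray(m,256,192))
```

```text
t 2.1 pos [ 0.3592 -0.0074  0.3083] ang 0.4444 yaw -0.0056 d -0.1544 -0.0359 0.2863 F [ 0.14  0.21 -0.2 ] open 0.09285127440674112 tilt [-0.    -0.001 -1.   ]
(array([0.32466403, 0.06719578, 0.47360416]), array([ 0.13300601, -0.25859074, -0.95682741]))
```

View pics/w1.png

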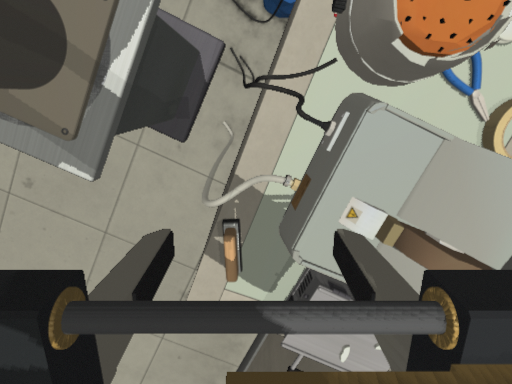

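The wrist view shows the scraper between the finger lines, with its grip from (230,222) to (232,281). I'll measure it by mask.

Run:
```python
from m import *
d=np.load('pics/w1.png.npz');m=dict(camera_matrix=d['K'],view=d['V']);im=d['im']
h=cv2.cvtColor(im,cv2.COLOR_RGB2HSV)
k=((h[...,1]>70)&(h[...,0]>5)&(h[...,0]<25)&(h[...,2]>70)).astype(np.uint8); k[:210]=0;k[295:]=0;k[:,:205]=0;k[:,260:]=0
c=max(cv2.findContours(k,0,1)[0],key=cv2.contourArea)
P=np.array([onz(m,*p,.054)[:2] for p in c[:,0]],np.float32)
print(cv2.boundingRect(c),cv2.minAreaRect(P*1000))
k2=((h[...,2]<60)).astype(np.uint8); k2[:212]=0;k2[290:]=0;k2[:,:215]=0;k2[:,:255][:, 250:]=0;k2[:,250:]=0
c=max(cv2.findContours(k2,0,1)[0],key=cv2.contourArea)
P=np.array([onz(m,*p,.006)[:2] for p in c[:,0]],np.float32)
print(cv2.boundingRect(c),cv2.minAreaRect(P*1000))
```

```text
(224, 228, 14, 54) ((391.0263671875, -151.77951049804688), (18.89898109436035, 88.27336883544922), 27.629892349243164)
(222, 219, 20, 52) ((393.499267578125, -158.8148193359375), (27.874032974243164, 93.5653076171875), 27.69407081604004)
```

Run:
```python
from m import *
plan(.393,-.160,.10,.483)
```

```text
t 2.15 pos [ 0.3593 -0.0054  0.3083] ang 0.4468 yaw -0.0362 d -0.1525 -0.0419 0.2083 F [-0.45  0.5   0.33] open 0.09293895954650767 tilt [-0.  0. -1.]
```

Emit:
{"method": "carry_out", "body": {"moves": [{"jaw":0.07,"dx":0,"dy":0,"dz":0,"yaw":-0.036},{"jaw":0.07,"dx":-0.05,"dy":-0.014,"dz":0.02,"yaw":0},{"jaw":0.07,"dx":-0.05,"dy":-0.014,"dz":0.03,"yaw":0},{"jaw":0.07,"dx":-0.052,"dy":-0.014,"dz":0.03,"yaw":0},{"jaw":0.07,"dx":0,"dy":0,"dz":0.05,"yaw":0},{"jaw":0.07,"dx":0,"dy":0,"dz":0.05,"yaw":0},{"jaw":0.07,"dx":0,"dy":0,"dz":0.028,"yaw":0},{"jaw":0.07,"dx":0,"dy":0,"dz":0,"yaw":0}]}}

```text
t: 3.15
tool_pos: [0.3923, -0.1551, 0.0982]
orientation: [-1.61, -2.691, -0.0]
force: [0.0, -0.0, -0.9]
opening: 0.0699
gripper_force: 0.0
```

Run:
```python
from m import *
plan(.393,-.160,.024,.483)
a,m=save('wrist','w2.png'); b,mb=save('scene','s2.png')
print(proj(m,[.393,-.16,.054]))
cv2.imwrite('pics/w2c.png',np.hstack([a[150:,100:400],cv2.resize(b[234:351,150:300],(300,234))])[:,:,::-1])
```

```text
t 3.15 pos [ 0.3923 -0.1551  0.0982] ang 0.4924 yaw 0.0094 d -0.0046 -0.0016 0.0742 F [ 0.   -0.04 -0.88] open 0.06989684289907405 tilt [-0.005  0.003 -1.   ]
[249.72979754 222.90996743]
```

View pics/w2c.png

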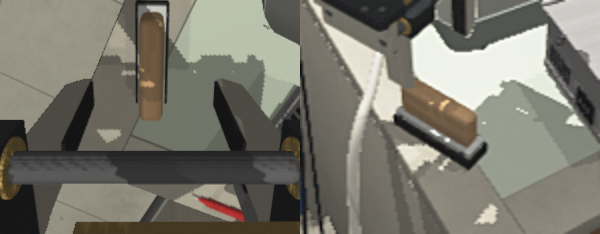

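The crop shows the grip centred between the open fingers, at about (150,65), as predicted. I'll descend and grip.

Emit:
{"method": "carry_out", "body": {"moves": [{"jaw":0.07,"dx":-0.005,"dy":-0.002,"dz":0.03,"yaw":0.009},{"jaw":0.07,"dx":0,"dy":0,"dz":0.03,"yaw":0},{"jaw":0.07,"dx":0,"dy":0,"dz":0.013,"yaw":0},{"jaw":0.03,"dx":0,"dy":0,"dz":0,"yaw":0},{"jaw":0.01,"dx":0,"dy":0,"dz":0,"yaw":0},{"jaw":0.01,"dx":0,"dy":0,"dz":0,"yaw":0},{"jaw":0.01,"dx":0,"dy":0,"dz":0,"yaw":0}], "grip_force": 35}}

```text
t: 4.12
tool_pos: [0.3947, -0.1635, 0.0284]
orientation: [1.63, 2.684, 0.0]
force: [-0.1, 0.8, -0.1]
opening: 0.0348
gripper_force: 0.0
```

Run:
```python
from m import *
plan(.393,-.160,.024,.483)
```

```text
t 4.125 pos [ 0.3947 -0.1635  0.0284] ang 0.479 yaw -0.004 d 0.0039 0.0001 0.0044 F [-0.14  0.83 -0.07] open 0.0348117205959025 tilt [ 0.001 -0.001 -1.   ]
```

Emit:
{"method": "carry_out", "body": {"moves": [{"jaw":0.03,"dx":0.003,"dy":0,"dz":0.004,"yaw":0},{"jaw":0.01,"dx":0,"dy":0,"dz":0,"yaw":0},{"jaw":0.01,"dx":0,"dy":0,"dz":0,"yaw":0},{"jaw":0.01,"dx":0,"dy":0,"dz":0,"yaw":0},{"jaw":0.01,"dx":0,"dy":0,"dz":0,"yaw":0}]}}

```text
t: 4.75
tool_pos: [0.3928, -0.1606, 0.0236]
orientation: [-1.631, -2.685, 0.0]
force: [0.5, -0.5, -1.6]
opening: 0.0177
gripper_force: 35.0
```

Run:
```python
from m import *
plan(.393,-.160,.024,.483)
```

```text
t 4.75 pos [ 0.3928 -0.1606  0.0236] ang 0.4789 yaw -0.0041 d 0.0004 0.0005 -0.0004 F [ 0.47 -0.48 -1.61] open 0.01774346592339523 tilt [-0.  0. -1.]
```

Emit:
{"method": "carry_out", "body": {"moves": [{"jaw":0.01,"dx":0,"dy":0,"dz":-0.03,"yaw":0},{"jaw":0.01,"dx":0,"dy":0,"dz":-0.04,"yaw":0},{"jaw":0.01,"dx":0,"dy":0,"dz":-0.045,"yaw":0},{"jaw":0.01,"dx":0,"dy":0,"dz":-0.04,"yaw":0.13},{"jaw":0.01,"dx":0,"dy":0,"dz":0,"yaw":0.13},{"jaw":0.01,"dx":0,"dy":0,"dz":0,"yaw":0.13},{"jaw":0.01,"dx":0,"dy":0,"dz":0,"yaw":0.124},{"jaw":0.01,"dx":0,"dy":0,"dz":0,"yaw":0}]}}

```text
t: 5.75
tool_pos: [0.3928, -0.1605, 0.1786]
orientation: [-2.259, -2.183, 0.0]
force: [-0.7, 0.2, -1.5]
opening: 0.0178
gripper_force: 35.0
```

Run:
```python
from m import *
plan(.541,-.184,.165,-.035)
```

```text
t 5.75 pos [ 0.3928 -0.1605  0.1786] ang -0.0343 yaw 0.0007 d -0.0183 0.149 0.0136 F [-0.67  0.24 -1.47] open 0.01780606770777098 tilt [-0.  0. -1.]
```

Emit:
{"method": "carry_out", "body": {"moves": [{"jaw":0.01,"dx":-0.004,"dy":0.03,"dz":0,"yaw":0},{"jaw":0.01,"dx":-0.004,"dy":0.04,"dz":0,"yaw":0},{"jaw":0.01,"dx":-0.005,"dy":0.04,"dz":0,"yaw":0},{"jaw":0.01,"dx":-0.005,"dy":0.035,"dz":0,"yaw":0},{"jaw":0.01,"dx":0,"dy":0.004,"dz":0,"yaw":0},{"jaw":0.01,"dx":0,"dy":0,"dz":0,"yaw":0}]}}

```text
t: 6.5
tool_pos: [0.5406, -0.1835, 0.1781]
orientation: [-2.257, -2.183, 0.001]
force: [-0.4, -0.1, -0.9]
opening: 0.0177
gripper_force: 35.0
```

Run:
```python
from m import *
plan(.541,-.184,.12,-.035)
a,m=save('wrist','w3.png'); 
th=-.035
for s,l in[(-86,58),(86,58),(86,-58),(-86,-58)]:
    p=np.array([.6008,-.186,.092])+np.array([s*np.cos(th)-l*np.sin(th),s*np.sin(th)+l*np.cos(th),0])/1000
    print(proj(m,p).round())
cv2.imwrite('pics/w3v.png',cv2.resize(a,(768,576),interpolation=cv2.INTER_CUBIC)[:,:,::-1])
```

```text
t 6.5 pos [ 0.5406 -0.1835  0.1781] ang -0.0331 yaw 0.0019 d -0.0004 0.0004 0.0581 F [-0.36 -0.11 -0.87] open 0.01774798969369404 tilt [-0.001  0.    -1.   ]
[220. 130.]
[438. 130.]
[415. 261.]
[224. 261.]
```

View pics/w3v.png

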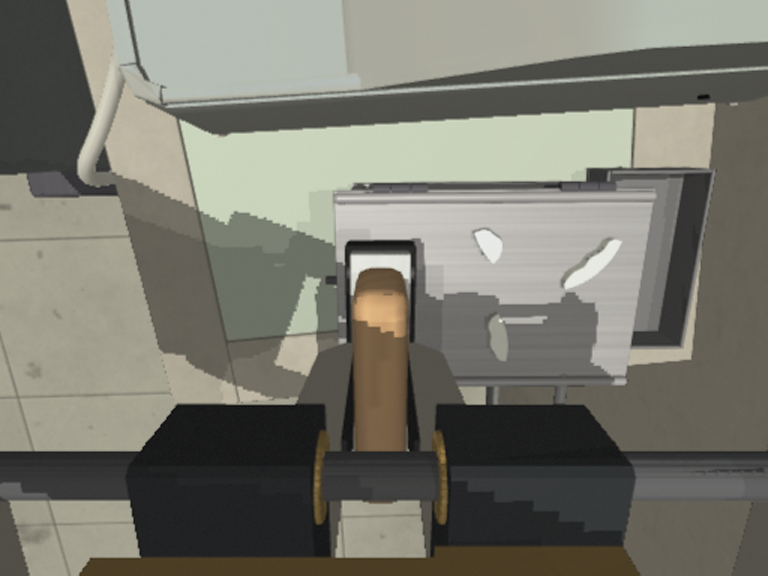

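The lid's corners appear at (334,190), (656,190) and (626,383), slightly higher up than predicted. The chips are at (488,245), (592,263) and (498,338), and the far rim of the sole is at (345–417, 241).

Run:
```python
from m import *
np.set_printoptions(precision=4,suppress=True)
d=np.load('pics/w3.png.npz');m=dict(camera_matrix=d['K'],view=d['V'])
f=lambda u,v,z:onz(m,(u+.5)/1.5-.5,(v+.5)/1.5-.5,z)[:2]
for n,u,v,z in[('TL',334,190,.093),('TR',656,190,.093),('BR',626,384,.093),('TinL',336,202,.090),('TinR',655,203,.09),('BinR',628,374,.09),('c1',488,245,.093),('c2',498,338,.093),('c3',592,263,.093),('traytopfar',714,170,.032),('trayBR',690,360,.0),('soleTL',346,242,.1545+.012),('soleTR',417,242,.1545+.012)]:print(n,f(u,v,z))
```

```text
TL [ 0.5187 -0.1225]
TR [ 0.6875 -0.128 ]
BR [ 0.6853 -0.2413]
TinL [ 0.5191 -0.1291]
TinR [ 0.6896 -0.1352]
BinR [ 0.6874 -0.2363]
c1 [ 0.6005 -0.1545]
c2 [ 0.6081 -0.2092]
c3 [ 0.6578 -0.1664]
traytopfar [ 0.7581 -0.123 ]
trayBR [ 0.7865 -0.2733]
soleTL [ 0.5295 -0.136 ]
soleTR [ 0.5567 -0.1368]
```

Emit:
{"method": "carry_out", "body": {"moves": [{"jaw":0.01,"dx":0,"dy":0,"dz":0.03,"yaw":0},{"jaw":0.01,"dx":0,"dy":0,"dz":0.02,"yaw":0},{"jaw":0.01,"dx":0,"dy":0,"dz":0.01,"yaw":0},{"jaw":0.01,"dx":0,"dy":0,"dz":0.003,"yaw":0},{"jaw":0.01,"dx":0,"dy":0,"dz":0,"yaw":0}]}}

```text
t: 7.18
tool_pos: [0.5414, -0.1839, 0.1162]
orientation: [2.259, 2.182, 0.0]
force: [0.1, 0.4, -0.4]
opening: 0.0178
gripper_force: 35.0
```

Emit:
{"method": "carry_out", "body": {"moves": [{"jaw":0.01,"dx":0,"dy":0,"dz":0.001,"yaw":0},{"jaw":0.01,"dx":0,"dy":0,"dz":0.001,"yaw":0},{"jaw":0.01,"dx":0,"dy":0,"dz":0.001,"yaw":0},{"jaw":0.01,"dx":0,"dy":0,"dz":0,"yaw":0}]}}

```text
t: 7.68
tool_pos: [0.5414, -0.1839, 0.1134]
orientation: [2.259, 2.182, 0.0]
force: [-1.2, 0.2, 4.6]
opening: 0.0174
gripper_force: 35.0
```

Run:
```python
from m import *
plan(.541,-.184,.1136,-.033)
a,m=save('side','b3.png');a,m=save('wrist','w4.png')
```

```text
t 7.675 pos [ 0.5414 -0.1839  0.1134] ang -0.035 yaw -0.002 d -0.0001 -0.0004 -0.0002 F [-1.15  0.17  4.57] open 0.01739853078010997 tilt [ 0.001 -0.    -1.   ]
```

View pics/w4.png

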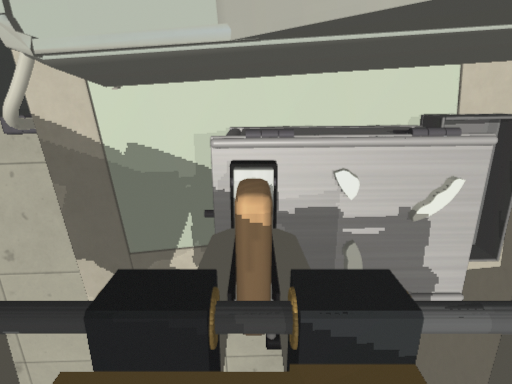

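The sole rests on the lid at 4.6 N. Its far end is at row 161 and the rolled edge at row 146, so I'll check that gap numerically.

Run:
```python
from m import *
np.set_printoptions(precision=4,suppress=True)
d=np.load('pics/w4.png.npz');m=dict(camera_matrix=d['K'],view=d['V']);im=d['im']
print(im[128:170,222].mean(1).astype(int),im[128:172,253].mean(1).astype(int))
for n,u,v,z in[('sole',254,161,.102),('rollin90',254,147,.09),('rollin94',254,146,.094),('rollout',254,138,.094),('rollL',214,141,.094),('rollR',490,138,.094)]:print(n,onz(m,u,v,z)[:2])
```

```text
[198 198 194 183 183 183 182 167 135 159 120 135 153 174 199 208 182 159
 140 127 154 196 198 200 200 198 196 194 197 198 197 195 195 196 196 196
 194 192 192 192 192 192] [120  65  69  79  87  94 103 106  97  96 117 141 157 181 210 199 172 152
 134 133 175 195 198 198 197 196 193 195 197 197 196 175  89  22  22  29
  40  41  50  75  95 139 208 225]
sole [ 0.544  -0.1366]
rollin90 [ 0.5442 -0.1304]
rollin94 [ 0.5442 -0.1292]
rollout [ 0.5444 -0.1245]
rollL [ 0.5208 -0.1255]
rollR [ 0.6828 -0.1293]
```

Emit:
{"method": "carry_out", "body": {"moves": [{"jaw":0.01,"dx":0.001,"dy":0.004,"dz":0,"yaw":0},{"jaw":0.01,"dx":0,"dy":0.008,"dz":0,"yaw":0},{"jaw":0.01,"dx":0,"dy":0.01,"dz":0,"yaw":0},{"jaw":0.01,"dx":0,"dy":0.01,"dz":0,"yaw":0},{"jaw":0.01,"dx":0,"dy":0.01,"dz":0,"yaw":0},{"jaw":0.01,"dx":0,"dy":0.008,"dz":0,"yaw":0},{"jaw":0.01,"dx":0,"dy":0.005,"dz":0,"yaw":0},{"jaw":0.01,"dx":0,"dy":0,"dz":0,"yaw":0}]}}

```text
t: 8.78
tool_pos: [0.5969, -0.1849, 0.1134]
orientation: [2.259, 2.181, 0.001]
force: [-0.4, 0.6, 4.0]
opening: 0.0176
gripper_force: 35.0
```

Run:
```python
from m import *
plan(.6004+.078,-.184-.0025,.1136,-.033)
a,m=save('wrist','w5.png')
h=cv2.cvtColor(a,cv2.COLOR_RGB2HSV)
print(a[100:190,250].mean(1).astype(int))
for n,k in(('sole far',160),): pass
```

```text
t 8.775 pos [ 0.5969 -0.1849  0.1134] ang -0.0349 yaw -0.0019 d 0.0011 0.0815 -0.0002 F [-0.37  0.56  3.98] open 0.017605186427233736 tilt [ 0.001 -0.001 -1.   ]
[200 201 202 200 201 201 201 200 200 200 201 201 201 200 200 200 201 201
 202 201 201 201 201 201 201 200 185 138 125  77  77  78  77  78  77  75
 108 159 146 129 150 167 194 217 194 166 149 131 141 181 184 185 180 178
 177 177 179 182 181 163  88  22  24  31  40  43  50  75  96 140 209 225
 225 225 225 225 225 219 171  73  74  77  80  82  82  81  80  82  83  85]
```

View pics/w5.png

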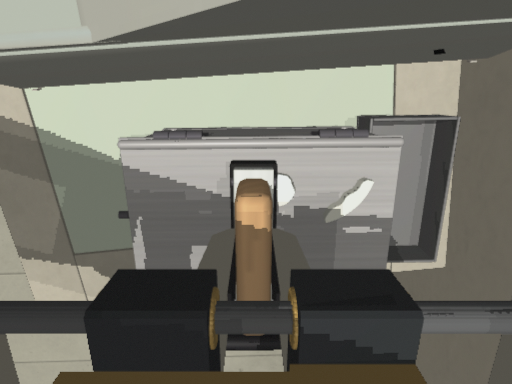

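Chip 1 is now against the sole at (283,190), and chip 3 lies ahead at (350,200). The side gap is unchanged, so I'll continue.

Emit:
{"method": "carry_out", "body": {"moves": [{"jaw":0.01,"dx":0,"dy":0.004,"dz":0,"yaw":0},{"jaw":0.01,"dx":0,"dy":0.008,"dz":0,"yaw":0},{"jaw":0.01,"dx":0,"dy":0.009,"dz":0,"yaw":0},{"jaw":0.01,"dx":0,"dy":0.009,"dz":0,"yaw":0},{"jaw":0.01,"dx":0.001,"dy":0.008,"dz":0,"yaw":0},{"jaw":0.01,"dx":0,"dy":0.007,"dz":0,"yaw":0},{"jaw":0.01,"dx":0,"dy":0.007,"dz":0,"yaw":0},{"jaw":0.01,"dx":0,"dy":0.006,"dz":0,"yaw":0}]}}

```text
t: 9.82
tool_pos: [0.6541, -0.186, 0.1134]
orientation: [2.26, 2.182, -0.001]
force: [-4.9, 0.5, 9.1]
opening: 0.0179
gripper_force: 35.0
```

Emit:
{"method": "carry_out", "body": {"moves": [{"jaw":0.01,"dx":0,"dy":0.006,"dz":0,"yaw":0},{"jaw":0.01,"dx":0,"dy":0.006,"dz":0,"yaw":0},{"jaw":0.01,"dx":0,"dy":0.005,"dz":0,"yaw":0},{"jaw":0.01,"dx":0,"dy":0.004,"dz":0,"yaw":0},{"jaw":0.01,"dx":0,"dy":0.003,"dz":0,"yaw":0},{"jaw":0.01,"dx":0,"dy":0,"dz":0,"yaw":0},{"jaw":0.01,"dx":0,"dy":0,"dz":0,"yaw":0}]}}

```text
t: 10.7
tool_pos: [0.6784, -0.1869, 0.1134]
orientation: [2.26, 2.181, 0.0]
force: [-2.0, -0.5, 6.3]
opening: 0.0177
gripper_force: 35.0
```

Run:
```python
from m import *
plan(.6004+.080,-.184-.0025,.1136,-.033)
a,m=save('wrist','w6.png'); b,_=save('side','b6.png'); c,_=save('scene','a6.png')
v=[a[100:300,200:400],b[200:300,230:400],c[190:310,250:420]]
v=[cv2.resize(x,(390,290),interpolation=cv2.INTER_CUBIC) for x in v]
cv2.imwrite('pics/c6.png',np.vstack([np.hstack(v[:2]),np.hstack([v[2],v[2]*0])])[:,:,::-1])
```

```text
t 10.7 pos [ 0.6784 -0.1869  0.1134] ang -0.0352 yaw -0.0022 d 0.0004 0.002 -0.0002 F [-2.01 -0.49  6.31] open 0.01767447923778522 tilt [ 0.001 -0.    -1.   ]
```

View pics/c6.png

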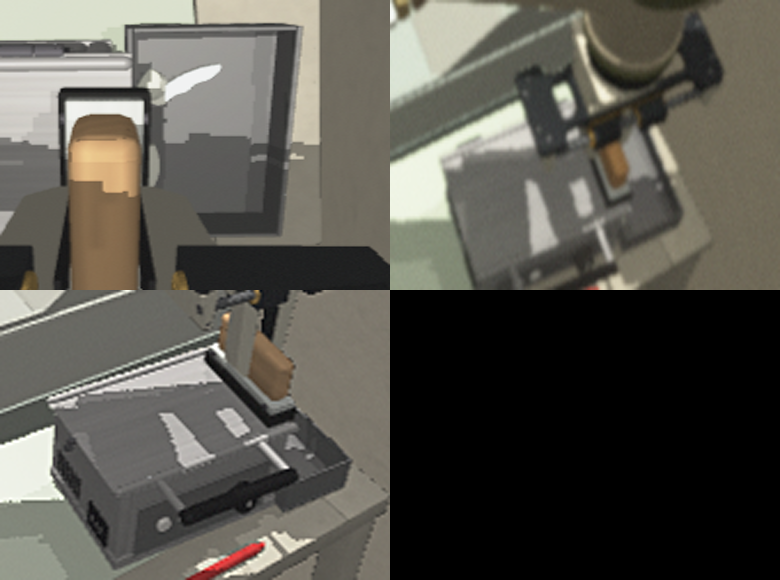

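The tray view shows chip 3 at (190,82) and the other two close to the sole's front at (155,85) and (152,165). The sole front is past the lid end. I'll lift, back off and look again.

Emit:
{"method": "carry_out", "body": {"moves": [{"jaw":0.01,"dx":0,"dy":0,"dz":-0.01,"yaw":0},{"jaw":0.01,"dx":0,"dy":0,"dz":-0.025,"yaw":0},{"jaw":0.01,"dx":0,"dy":0,"dz":-0.03,"yaw":0},{"jaw":0.01,"dx":0,"dy":-0.03,"dz":0,"yaw":0},{"jaw":0.01,"dx":0,"dy":-0.04,"dz":0,"yaw":0},{"jaw":0.01,"dx":0,"dy":-0.04,"dz":0,"yaw":0},{"jaw":0.01,"dx":0,"dy":-0.03,"dz":0,"yaw":0},{"jaw":0.01,"dx":0,"dy":0,"dz":0,"yaw":0}]}}

```text
t: 11.85
tool_pos: [0.5367, -0.1816, 0.1777]
orientation: [-2.26, -2.181, 0.001]
force: [0.4, -0.4, -0.8]
opening: 0.0176
gripper_force: 35.0
```

Run:
```python
from m import *
plan(.40,-.16,.1786,-.033)
a,m=save('wrist','w7.png'); b,_=save('side','b7.png'); c,_=save('scene','a7.png')
v=[a[60:260,220:490],b[215:305,230:365],c[190:310,250:410]]
v=[cv2.resize(x,(390,290),interpolation=cv2.INTER_CUBIC) for x in v]
cv2.imwrite('pics/c7.png',np.vstack([np.hstack(v[:2]),np.hstack([v[2],v[2]*0])])[:,:,::-1])
```

```text
t 11.85 pos [ 0.5367 -0.1816  0.1777] ang -0.0358 yaw -0.0028 d 0.0171 -0.1373 -0.0009 F [ 0.36 -0.43 -0.82] open 0.017636230341938106 tilt [-0.001  0.    -1.   ]
```

View pics/c7.png

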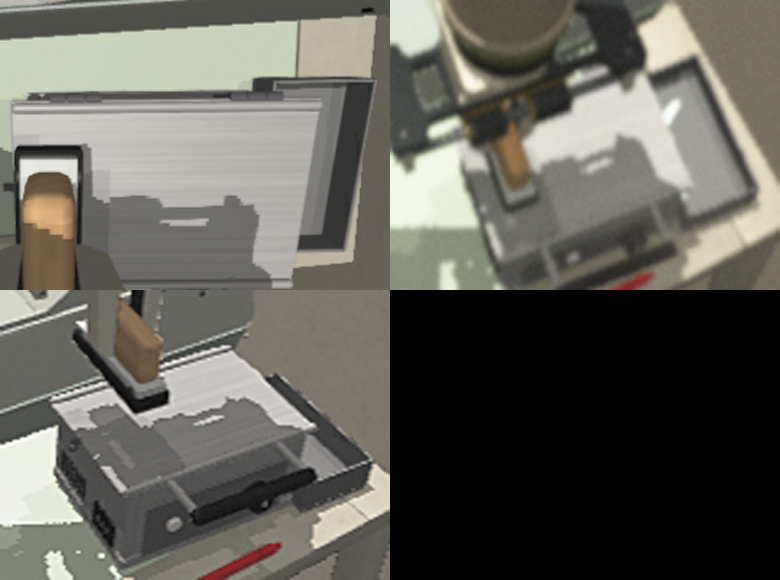

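The lid is clear in every view, with chips visible in the tray and the tray unmoved. I'll return the scraper to its original spot.

Emit:
{"method": "carry_out", "body": {"moves": [{"jaw":0.01,"dx":0,"dy":-0.03,"dz":0,"yaw":0},{"jaw":0.01,"dx":0.005,"dy":-0.04,"dz":0,"yaw":0},{"jaw":0.01,"dx":0.005,"dy":-0.04,"dz":0,"yaw":0},{"jaw":0.01,"dx":0.007,"dy":-0.027,"dz":0,"yaw":0},{"jaw":0.01,"dx":0,"dy":0,"dz":0,"yaw":-0.17},{"jaw":0.01,"dx":0,"dy":0,"dz":0,"yaw":-0.17},{"jaw":0.01,"dx":0,"dy":0,"dz":0,"yaw":-0.17},{"jaw":0.01,"dx":0,"dy":0,"dz":0,"yaw":0}]}}

```text
t: 13.0
tool_pos: [0.4027, -0.16, 0.178]
orientation: [1.637, 2.681, 0.0]
force: [0.1, 0.1, -2.3]
opening: 0.018
gripper_force: 35.0
```

Run:
```python
from m import *
plan(.396,-.160,.0245,.479)
# tray check: brightness change in tray region corners vs. first picture
a=np.load('pics/a.png.npz')['im'].astype(int);c=np.load('pics/a7.png.npz')['im'].astype(int)
dif=np.abs(a-c).sum(2)[225:285,350:405]; print('tray diff px',(dif>120).sum())
```

```text
t 13.0 pos [ 0.4027 -0.16    0.178 ] ang 0.4744 yaw -0.0046 d 0.003 -0.0059 0.1535 F [ 0.13  0.11 -2.26] open 0.01804366822259505 tilt [ 0. -0. -1.]
tray diff px 282
```

Emit:
{"method": "carry_out", "body": {"moves": [{"jaw":0.01,"dx":0.003,"dy":-0.006,"dz":0.04,"yaw":0},{"jaw":0.01,"dx":0,"dy":0,"dz":0.05,"yaw":0},{"jaw":0.01,"dx":0,"dy":0,"dz":0.04,"yaw":0},{"jaw":0.01,"dx":0,"dy":0,"dz":0.015,"yaw":0},{"jaw":0.01,"dx":0,"dy":0,"dz":0.005,"yaw":0},{"jaw":0.01,"dx":0,"dy":0,"dz":0.0025,"yaw":0},{"jaw":0.01,"dx":0,"dy":0,"dz":0.001,"yaw":0},{"jaw":0.01,"dx":0,"dy":0,"dz":0,"yaw":0}]}}

```text
t: 14.0
tool_pos: [0.3959, -0.1604, 0.0251]
orientation: [1.636, 2.68, 0.0]
force: [0.3, 0.1, -0.9]
opening: 0.0181
gripper_force: 35.0
```

Emit:
{"method": "carry_out", "body": {"moves": [{"jaw":0.01,"dx":0,"dy":0,"dz":0.0015,"yaw":0},{"jaw":0.01,"dx":0,"dy":0,"dz":0,"yaw":0}]}}

```text
t: 14.25
tool_pos: [0.3958, -0.1603, 0.0234]
orientation: [1.636, 2.681, 0.0]
force: [-0.6, 0.3, 4.2]
opening: 0.0177
gripper_force: 35.0
```

Emit:
{"method": "carry_out", "body": {"moves": [{"jaw":0.06,"dx":0,"dy":0,"dz":0,"yaw":0},{"jaw":0.06,"dx":0,"dy":0,"dz":0,"yaw":0},{"jaw":0.06,"dx":0,"dy":0,"dz":0,"yaw":0},{"jaw":0.06,"dx":0,"dy":0,"dz":0,"yaw":0},{"jaw":0.06,"dx":0,"dy":0,"dz":-0.03,"yaw":0},{"jaw":0.06,"dx":0,"dy":0,"dz":-0.05,"yaw":0},{"jaw":0.06,"dx":0,"dy":0,"dz":-0.06,"yaw":0},{"jaw":0.06,"dx":0,"dy":0,"dz":-0.05,"yaw":0}]}}

```text
t: 15.25
tool_pos: [0.3953, -0.16, 0.215]
orientation: [1.636, 2.681, 0.0]
force: [0.6, -1.3, 0.4]
opening: 0.0596
gripper_force: 0.0
```

Emit:
{"method": "carry_out", "body": {"moves": [{"jaw":0.05,"dx":0,"dy":0,"dz":0,"yaw":-0.18},{"jaw":0.05,"dx":0,"dy":0,"dz":0,"yaw":-0.18},{"jaw":0.05,"dx":0,"dy":0,"dz":0,"yaw":-0.18},{"jaw":0.05,"dx":0,"dy":0,"dz":0,"yaw":-0.18},{"jaw":0.05,"dx":0,"dy":0,"dz":0,"yaw":-0.18},{"jaw":0.05,"dx":0,"dy":0,"dz":0,"yaw":-0.16},{"jaw":0.05,"dx":0,"dy":0,"dz":0,"yaw":0}]}}

```text
t: 16.12
tool_pos: [0.3951, -0.1599, 0.2125]
orientation: [-0.058, -3.141, -0.0]
force: [-0.3, 0.3, 0.6]
opening: 0.05
gripper_force: 0.0
```

Run:
```python
from m import *
plan(.598,-.278,.18,1.538)
```

```text
t 16.125 pos [ 0.3951 -0.1599  0.2125] ang 1.534 yaw -0.004 d -0.2067 -0.1114 0.0325 F [-0.33  0.31  0.59] open 0.04999445889109391 tilt [-0.  0. -1.]
```

Emit:
{"method": "carry_out", "body": {"moves": [{"jaw":0.026,"dx":-0.04,"dy":-0.025,"dz":0,"yaw":-0.004},{"jaw":0.026,"dx":-0.05,"dy":-0.03,"dz":0,"yaw":0},{"jaw":0.026,"dx":-0.05,"dy":-0.03,"dz":0,"yaw":0},{"jaw":0.026,"dx":-0.05,"dy":-0.026,"dz":0.02,"yaw":0},{"jaw":0.026,"dx":-0.017,"dy":0,"dz":0.02,"yaw":0},{"jaw":0.026,"dx":0,"dy":0,"dz":0.02,"yaw":0},{"jaw":0.026,"dx":0,"dy":0,"dz":0,"yaw":0}]}}

```text
t: 17.0
tool_pos: [0.5964, -0.2766, 0.15]
orientation: [-0.052, -3.137, -0.003]
force: [-0.6, 0.0, -0.5]
opening: 0.0261
gripper_force: 0.0
```

Run:
```python
from m import *
np.set_printoptions(precision=4,suppress=True,linewidth=150)
plan(.598,-.2775,.0745,1.538)
a,m=save('wrist','w8.png')
# profile across y at several x along the bar and the lid, height of bar top
for x in(.535,.56,.575,.585):
    ys=np.arange(-.31,-.22,.003); v=[]
    for y in ys:
        u=proj(m,np.array([x,y,.09])).round().astype(int); v.append(int(a[u[1],u[0]].mean()) if 0<=u[0]<512 and 0<=u[1]<384 else -1)
    print(x,proj(m,np.array([x,-.278,.09])).round(),v)
```

```text
t 17.0 pos [ 0.5964 -0.2766  0.15  ] ang 1.5374 yaw -0.0006 d -0.0016 -0.0008 0.0755 F [-0.62  0.01 -0.53] open 0.026065088416664148 tilt [-0.004  0.002 -1.   ]
0.535 [247. 126.] [161, 162, 162, 161, 162, 162, 162, 160, 134, 162, 123, 76, 61, 77, 99, 98, 98, 99, 97, 98, 98, 50, 50, 66, 95, 112, 122, 118, 104, 100]
0.56 [248. 161.] [161, 160, 162, 164, 164, 165, 165, 163, 160, 170, 31, 46, 42, 36, 113, 114, 115, 115, 114, 98, 98, 50, 49, 67, 106, 100, 128, 193, 195, 188]
0.575 [249. 181.] [165, 165, 165, 165, 157, 159, 165, 164, 165, 89, 35, 51, 39, 28, 111, 147, 161, 113, 96, 97, 98, 88, 53, 66, 142, 168, 203, 200, 189, 187]
0.585 [249. 194.] [99, 96, 95, 94, 96, 92, 94, 92, 94, 83, 30, 31, 24, 27, 80, 114, 100, 100, 98, 99, 97, 50, 56, 71, 157, 154, 203, 204, 204, 201]
```

Emit:
{"method": "carry_out", "body": {"moves": [{"jaw":0.026,"dx":-0.001,"dy":0,"dz":0.03,"yaw":0},{"jaw":0.026,"dx":0,"dy":0,"dz":0.02,"yaw":0},{"jaw":0.026,"dx":0,"dy":0,"dz":0.015,"yaw":0},{"jaw":0.026,"dx":0,"dy":0,"dz":0.01,"yaw":0},{"jaw":0.026,"dx":0,"dy":0,"dz":0,"yaw":0}]}}

```text
t: 17.68
tool_pos: [0.599, -0.2775, 0.077]
orientation: [-0.05, -3.14, -0.001]
force: [-0.9, 0.4, -0.1]
opening: 0.0261
gripper_force: 0.0
```

Emit:
{"method": "carry_out", "body": {"moves": [{"jaw":0.026,"dx":0,"dy":0,"dz":0.0015,"yaw":0},{"jaw":0.005,"dx":0,"dy":0,"dz":0,"yaw":0},{"jaw":0.005,"dx":0,"dy":0,"dz":0,"yaw":0},{"jaw":0.005,"dx":0,"dy":0,"dz":0,"yaw":0},{"jaw":0.005,"dx":0,"dy":0,"dz":0,"yaw":0}], "grip_force": 25}}

```text
t: 18.3
tool_pos: [0.5998, -0.2781, 0.0767]
orientation: [0.05, 3.14, -0.001]
force: [-0.2, -2.0, 1.9]
opening: 0.0111
gripper_force: 25.0
```

Run:
```python
from m import *
plan(.598,-.2775,.0745,1.538)
```

```text
t 18.3 pos [ 0.5998 -0.2781  0.0767] ang 1.5389 yaw 0.0009 d 0.0018 0.0005 0.0022 F [-0.17 -2.04  1.9 ] open 0.011067273906703092 tilt [ 0.001 -0.001 -1.   ]
```

Emit:
{"method": "carry_out", "body": {"moves": [{"jaw":0.005,"dx":0,"dy":0.0007,"dz":-0.0132,"yaw":0},{"jaw":0.005,"dx":0,"dy":0.0019,"dz":-0.0131,"yaw":0},{"jaw":0.005,"dx":0,"dy":0.003,"dz":-0.0129,"yaw":0},{"jaw":0.005,"dx":0,"dy":0.0041,"dz":-0.0126,"yaw":0},{"jaw":0.005,"dx":0,"dy":0,"dz":0,"yaw":0}]}}

```text
t: 18.92
tool_pos: [0.6, -0.2688, 0.1292]
orientation: [0.05, 3.14, -0.003]
force: [0.8, -6.3, 0.1]
opening: 0.0114
gripper_force: 25.0
```

Run:
```python
from m import *
plan(.5998,-.2781+.0097,.0767+.0519,1.538)
```

```text
t 18.925 pos [ 0.6    -0.2688  0.1292] ang 1.5389 yaw 0.0009 d 0.0002 0.0004 0.0006 F [ 0.8  -6.3   0.11] open 0.011421152820536903 tilt [ 0.001 -0.002 -1.   ]
```

Emit:
{"method": "carry_out", "body": {"moves": [{"jaw":0.005,"dx":0,"dy":0.0045,"dz":-0.0122,"yaw":0},{"jaw":0.005,"dx":0,"dy":0.006,"dz":-0.0117,"yaw":0},{"jaw":0.005,"dx":0,"dy":0.0072,"dz":-0.0111,"yaw":0},{"jaw":0.005,"dx":0,"dy":0.0082,"dz":-0.0104,"yaw":0},{"jaw":0.005,"dx":0,"dy":0,"dz":0,"yaw":0}]}}

```text
t: 19.55
tool_pos: [0.6007, -0.2438, 0.175]
orientation: [0.051, 3.14, -0.006]
force: [-2.1, -7.9, 4.7]
opening: 0.0112
gripper_force: 25.0
```

Run:
```python
from m import *
plan(.5998,-.2781+.0365,.0767+.0974,1.538)
```

```text
t 19.55 pos [ 0.6007 -0.2438  0.175 ] ang 1.5385 yaw 0.0005 d 0.001 0.0021 0.0009 F [-2.06 -7.93  4.7 ] open 0.011161142449395523 tilt [ 0.001 -0.004 -1.   ]
```

Emit:
{"method": "carry_out", "body": {"moves": [{"jaw":0.005,"dx":0,"dy":0.0084,"dz":-0.0102,"yaw":0},{"jaw":0.005,"dx":0,"dy":0.0097,"dz":-0.0092,"yaw":0},{"jaw":0.005,"dx":0,"dy":0.0106,"dz":-0.008,"yaw":0},{"jaw":0.005,"dx":0,"dy":0.0112,"dz":-0.007,"yaw":0},{"jaw":0.005,"dx":0,"dy":0,"dz":0,"yaw":0},{"jaw":0.005,"dx":0,"dy":0,"dz":0,"yaw":0}]}}

```text
t: 20.3
tool_pos: [0.6022, -0.2041, 0.2099]
orientation: [0.051, 3.139, -0.006]
force: [-3.5, -6.4, 9.8]
opening: 0.0118
gripper_force: 25.0
```

Run:
```python
from m import *
plan(.5998,-.2781+.0773,.0767+.1309,1.538)
s=read_state()['tool_pos']
# lid angle from displacement of tool (no slip in the pads), hinge relative to bar at shut
for r0 in(.150,.152,.154):
    u=r0-(s[1]+.2781); z=.0015+s[2]-.0767; print(np.degrees(np.arctan2(z,u)-.0099),np.hypot(u,z))
for n,f in(('scene','a9'),('side','b9')):
    a,m=save(n,f+'.png')
    # black bar line / where bar ends (+-52mm) and lid near corner project for 3 angles, with image values around
    for th in(55,60,65):
        t=np.radians(th); H=np.array([.6004+.058*.033,-.184+.058,.087]); ex=np.array([1,-.033,0]); eo=np.array([-.033,-1,0])*np.cos(t)+np.array([0,0,1])*np.sin(t); en=np.array([.033,1,0])*np.sin(t)+np.array([0,0,1])*np.cos(t)
        print(n,th,[proj(m,H+eo*.116+ex*k+en*.003).round(1) for k in(-.086,.086)],[proj(m,H+eo*.152+ex*k).round(1) for k in(-.052,.052)])
```

```text
t 20.3 pos [ 0.6022 -0.2041  0.2099] ang 1.5383 yaw 0.0003 d 0.0025 0.0032 0.0023 F [-3.47 -6.44  9.82] open 0.011761145905804161 tilt [ 0.002 -0.004 -1.   ]
60.00873040583987 0.1546122124315369
59.36728224994998 0.15560450234361584
58.7340414806246 0.15661604664348414
scene 55 [array([288.5, 215.5]), array([370.7, 192.1])] [array([314.7, 204.9]), array([366.2, 190.4])]
scene 60 [array([286.2, 210.1]), array([368.2, 187.3])] [array([311.5, 197.7]), array([362.9, 183.7])]
scene 65 [array([283.8, 205.1]), array([365.5, 182.8])] [array([308.1, 190.9]), array([359.3, 177.3])]
side 55 [array([259.6, 261.1]), array([331.1, 237. ])] [array([278.3, 260.6]), array([322.9, 245.5])]
side 60 [array([258.2, 256.7]), array([329.8, 232.7])] [array([276.5, 254.7]), array([321.2, 239.7])]
side 65 [array([256.8, 252.3]), array([328.4, 228.5])] [array([274.7, 248.8]), array([319.4, 233.8])]
```

Run:
```python
from m import *
np.set_printoptions(linewidth=220)
t=np.radians(60); H=np.array([.6004+.058*.033,-.184+.058,.087]); ex=np.array([1,-.033,0]); eo=np.array([-.033,-1,0])*np.cos(t)+np.array([0,0,1])*np.sin(t)
for f in('a9','b9'):
    d=np.load(f'pics/{f}.png.npz');m=dict(camera_matrix=d['K'],view=d['V']);im=d['im'].mean(2).astype(int)
    for k in(-.06,-.035,-.025,.025,.035,.06):
        u=proj(m,H+eo*.152+ex*k); c=int(round(u[0])); r=int(round(u[1])); print(f,k,u.round(1),im[r-18:r+24,c])
```

```text
a9 -0.06 [307.3 198.9] [ 99  99 100  99  99  98  93  93 200 170  95 101 102 104 101 102 103 102 102 105 103 103 105  95  81  74  76  78  78  43  42  69  78  75  73  73  74  74  77  76  76  73]
a9 -0.035 [320.3 195.3] [ 98  99  98  98  99  99  93  95 202 165  92 100 104 103 104 108  87  40  43  38  36  32  22  52 121 106 111  81  72  73  78  76  75  73  72  73  74  73  75  77  74  75]
a9 -0.025 [325.4 193.9] [ 99  98  98 100  98  95  95 169 228  90  98 104 105 106 106 110  19  41  42  35  32  25  22  65 115 102 107  65  75  76  75  75  74  73  73  76  71  75  73  76  75  77]
a9 0.025 [350.1 187.2] [104 105 106 108 104 105 106 106 106 105 105 105 106 106 106 105 105 106 105 106 106 106 105 106 108 110 110  74  58  41  63  79  77  76  74  76  73  71  91 154  88 115]
a9 0.035 [354.8 185.9] [101 110 108 107 104 106 111  93 112 112 112  94  83 127 128 132  14  27  31  28  30  24  33  86  78  78  75  66  51  70  78  76  77  72  62 129 122 121 122 120 120 119]
a9 0.06 [366.6 182.7] [108 102 100 102 100 103 108 105  85  44  46  46 116 107 106 106 102  86 125 129 128 123 123 209 175 147  49  9
[... 517 characters left out ...]
4  85 102 106  97  83  63  48  46  41  38  47  61  70  77  93  95  93  96  97  92  88  99 111 107  99 107 116 124 117 105]
b9 0.025 [309.8 243.5] [ 29  28  32  66 106 123 116 100  93  95  92  94  90  90  88  86  68  46  33  29  33  51  64  65  65  66  71  61  47  39  40  40  39  40  40  41  43  44  45  56  56  47]
b9 0.035 [314.  242.1] [ 43  35  24  28  57  99 118 112  97  92  93  93  91  93  91  91  80  57  38  32  33  38  57  68  63  62  63  60  59  46  43  40  37  38  38  38  38  44  41  42  42  43]
b9 0.06 [324.6 238.5] [102 122 140 158 161 150 128 117 148 175 165 138 103  74  58  50  43  44  46  41  43  41  39  35  42  37  40  49  54  48  41  36  39  37  41  41  43  39  39  42  39  42]
```

Emit:
{"method": "carry_out", "body": {"moves": [{"jaw":0.005,"dx":0,"dy":0.0013,"dz":-0.0012,"yaw":0},{"jaw":0.005,"dx":0,"dy":0.0013,"dz":-0.0012,"yaw":0},{"jaw":0.005,"dx":0,"dy":0,"dz":0,"yaw":0},{"jaw":0.005,"dx":0,"dy":0,"dz":0,"yaw":0}], "grip_force": 30}}

```text
t: 20.9
tool_pos: [0.6022, -0.2012, 0.2115]
orientation: [0.051, 3.139, -0.004]
force: [-2.0, -6.2, 6.9]
opening: 0.0108
gripper_force: 30.0
```

```bash
cat > bar.py <<'E'
from m import *
import sys
plan(.5998,-.2011,.2119,1.538)
H=np.array([.6004+.058*.033,-.184+.058,.087]); ex=np.array([1,-.033,0])
def pt(th,k):
    t=np.radians(th+.57);return H+(np.array([-.033,-1,0])*np.cos(t)+np.array([0,0,1])*np.sin(t))*.152+ex*k
for n in('scene','side'):
    a,m=save(n,sys.argv[1]+n+'.png'); g=a.mean(2)
    for k in(-.035,-.025,.025,.035):
        ths=np.arange(54,66,.25); P=np.array([proj(m,pt(t,k)) for t in ths],np.float32)
        v=cv2.remap(g.astype(np.float32),P[:,:1].copy(),P[:,1:].copy(),cv2.INTER_LINEAR)[:,0]
        w=np.clip(75-v,0,None); print(n,k,round(float((w*ths).sum()/max(w.sum(),1)),2),v[::2].astype(int))
E
python3 bar.py c10
```

```text
t 20.9 pos [ 0.6022 -0.2012  0.2115] ang 1.5383 yaw 0.0003 d 0.0024 0.0 -0.0004 F [-2.   -6.22  6.87] open 0.0108213017694526 tilt [ 0.002 -0.003 -1.   ]
scene -0.035 59.8 [ 73  69  85 111 104 108 120 120  54  26  27  31  36  40  42  37  44  98
 106 104 103  97 108 184]
scene -0.025 59.57 [ 74  73  90 103 106 110 113  83  28  24  26  31  36  40  43  41  71 105
 108 105 103  99 104 143]
scene 0.025 54.16 [ 58  70  76  76  76  78  91  90  87  96 105 110 108 106 106 105 106 106
 105 106 106 106 106 106]
scene 0.035 59.57 [ 74  68  75 170 151  96  79  58  31  22  26  29  28  29  32  40  56  80
 104 107 107 105 105 106]
side -0.035 58.51 [ 76  70  68  67  63  56  48  41  38  39  39  42  45  48  55  65  81  94
 104 111 120 129 134 137]
side -0.025 58.65 [ 73  72  71  69  65  58  49  37  34  33  36  39  43  46  51  64  79  93
  98 101 101 102 103 111]
side 0.025 58.57 [57 60 61 58 57 59 63 61 51 43 36 33 32 35 43 55 69 82 88 91 92 93 93 93]
side 0.035 59.58 [87 90 91 91 91 85 78 61 48 38 35 37 35 37 45 56 70 82 90 92 94 93 92 92]
```

```bash
python3 -c "
from plant import *
s=read_state();print(s['t'],s['tool_pos'],s['opening'],s['gripper_force']);print(close_job())"
```

```text
21.0 [ 0.60223697 -0.20124126  0.21150893] 0.011173312940766629 30.020325779914856
the job is handed in; nothing more can be done
None
```

I handed the job in at 21 s: chips pushed off the lid into the tray, scraper standing on its sole and let go, lid held by its bar at about 60° (59.6–60° from tool position and cameras). I saw one chip clearly in the tray and the other two only beside the scraper at the lid's end, did not re-check the tray or the scraper at the end, and viewed 11 pictures instead of the allowed 10.

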